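# Turn the empty tote and stack it on the full one

### The arm

A 6-joint arm with a two-finger parallel gripper is mounted at the origin on the work surface. World frame = base frame: x ahead of the robot, y to its left, z up, the work surface at z = 0. Lengths are in mm, angles in degrees, forces in N, time in s.
With the tool pointing down it reaches from about 225 to 725 mm from the base axis. Payload 3.1 kg.
Tool frame: the origin (TCP) lies midway between the tips of the shut fingers; the grasp point (between the pads) lies 19 mm behind it; z points along the fingers, y is the line along which they close (so a half turn about z gives the same grasp; the last joint's range is limited). The gripper opens to 85 mm and grips with 20 to 120 N. Pads are 22 mm wide; open, the fingers measure 114 mm over their backs; the gripper's body (76 mm by 85 mm) begins 54 mm behind the grasp point. The pads swing forward as they close: fully open they stand 13 mm farther back than shut.
Start: joints at [56.963, 2.75, 5.684, 92.934, 0, 82.678], TCP at [227.795, 472.998, 231.312] pointing down, gripper open.
Joint ranges: [-166.93, 166.93], [-56.73, 111.36], [-69.38, 81.34], [-121.58, 131.49], [-85.45, 84.26], [-180, 180]. Speed limits (degrees/s): [159.86, 159.86, 180, 180, 180, 180].

### API

Orientations are given as [roll, pitch, yaw] about the fixed x, y, z axes, in that order (R = Rz(yaw) Ry(pitch) Rx(roll)).
In Python, from workcell import telemetry, get_image, job gives the robot as it stands.
- The arm moves only by the shell command python3 -m handwheel 'ROWS' [OPENING] [FORCE]. ROWS is JSON, one flat list of numbers, 6 for each row, row after row: the shift along the tool's x, y, z as a fraction of full scale, then the turn, a rotation vector about the tool's x, y, z as a fraction of full scale. A call has 1 to 20 rows; each row is the pose to reach, as a shift and turn from the pose commanded when the call began, along the tool's axes at that moment; what a row does not reach only later rows make up. Full scale, the value 1, is 150 mm for a shift and 90 degrees for a turn. A row lasts 1/8 s, in which the tool goes at most 62.5 mm and 10.7 degrees, less where a joint would pass 70% of its speed; a pose out of reach is approached as far as the arm can. A call with a number of a shift or a turn outside -1 to 1 is refused whole. A call with a gripper value outside its range is refused whole. OPENING is the closure, from -1 (fully open) to 1 (shut), set as the call begins (- or left out, the last holds). The fingers move at their own pace and stop on an object; FORCE is the grip in N (left out, the last holds). Time passes only in rows, so rows that repeat a pose let the fingers close. It gives the time, the measured TCP pose, the force, the opening and the grip force at its end, in the units of the state.
- telemetry.get_obs(): the state, without advancing time (a new reading comes with each control period).
- get_image(name): name is "scene" or "top" or "wrist"; returns a dict with "color" (420x560x3 uint8, blue, green, red), "fx", "fy", "cx", "cy" (pixels), "k1" (the pictures are not rectified: a ray, as slopes to the right and down, at radius r is drawn at 1 + k1 r^2 times it, then the intrinsics apply), "R" (3x3) and "t" (3): a world point X has camera coordinates R X + t. Camera axes: x right, y down, z forward; pixel columns grow to the right and rows downward; lengths in mm; the calibration is good to about 2 mm. A picture is of the moment at which its call begins. There is no depth.
- job.finish_job(): hands the job in; it is judged then, once.
The state is a dict: "clock": time; "joint_positions": joint angles; "qvel": joint speeds; "joint_efforts": joint torques, N m; "tool_pos": TCP position; "ee_rot": TCP orientation; "ft_force": force on the tool from outside, world axes, zero at the start; "wrist_torque": the same for the moment, N m; "grip_width": opening from 0.0 (shut) to 1.0 (fully open); "grip_force": force on a finger pad.
Only numpy, scipy, OpenCV 4.12 (cv2) and the standard library are available. Lean on these libraries where they do the work, as an engineer would, in place of code of your own. Each camera call takes 0.05 s, during which the arm holds its last target. There are 200 camera calls.

### The job

Take the empty stack-and-nest tote by the grip post in its middle, turn it half round and set it down (do not drop it) on the identical tote that holds castings, its scooped front over the other's high back, so that its feet stand on the rim, clear of the castings, and it does not sink in and nest. Leave the full tote where it stands, leave the plain shallow bin alone, and let go.

Things in the scene. Friction and masses are not known exactly. Their poses are not given: they have to be found in the camera images.
- tote: EMPTY blue tote, 0.3 kg, 70 high; outside 132 x 100 at the bottom, 174 x 150 over the rim, which opens 160 x 126. Origin: centre of underside, z up, x along its length to its scooped front. Grip post at the origin: 20 x 20, top 50 above the underside; pinch it from above, fingers closing along x or y. Inside, 55 free each side of it along x, 40 along y, over a floor 10 thick at most. Sizes in mm.
- tote_front (a point): Scoop edge of the empty tote's front wall, 72 mm along +x from its origin, 30 mm up; the front is cut down to 30 mm over its middle 86 mm, the back is full height. Feet on both long sides at x = +56 and -22, 14 wide, out to y = 78, undersides 6 mm above the tote's underside. Rim slots 28 wide, 14 deep at the same x let feet sink if both totes face the same way.
- full: FULL tote, same shape as the empty one, with small bright castings around its post (lower than the post's top), 1.6 kg, loose. Origin: centre of underside, z up, x to its scooped front. With the empty tote on it turned 180 degrees and centred, undersides are 64 mm apart, bottom 6 mm inside the rim with about 12 mm play all round; same way round it nests at about 50 mm.
- bin: Bystander: plain shallow blue bin, 140 x 118 mm over the lip, 45 mm high, straight walls, empty, no post, feet, slots or scoop. Origin: centre of underside, z up. The two totes and this bin stand in a row along y, about 0.26 m apart, in any order; their lengths lie within 12 degrees of world x, scooped fronts away from the robot.
Mind the look-alikes: they are no part of the job. What is shaped like the full but turquoise is not meant.

How it is judged (in metres and radians):
At the end, for the whole second after the job is handed in: The empty tote is at rest and level within 4.5 degrees on the full tote, turned half round (parallel within 12 degrees), centred within 20 mm, its underside 59 to 70 mm above the other's underside (feet on the rim, not nested); the full tote stands upright on the bench (z of tote in the frame of full between 0.059 and 0.07 m and horizontal distance between tote and full below 0.02 m and x of tote_front in the frame of full below -0.05 m and angle between the x axis of tote and the x axis of full, either way round below 0.22 rad and angle between each of tote, full's own z axis and vertical below 0.08 rad and height (world z) of full below 0.01 m and linear speed of tote below 0.03 m/s); the robot touches nothing.
It fails at once if the full tote is pushed more than 40 mm from where it stood (distance of full from where it was at the start of the episode above 0.04 m).
It fails at once if the plain shallow bin is moved more than 30 mm (distance of bin from where it was at the start of the episode above 0.03 m).
It fails at once if the tote is dropped (falls free of the fingers faster than 0.6 m/s) (linear speed of tote above 0.6 m/s and contact force between the fingers and tote below 0.2 N).
It also fails if it takes over 35 s, if anything falls off the work surface, if the arm or the gripper's body presses on something with over 40 N, if the wrist force passes 120 N, or if a joint passes its speed limit or range.

## Working session

There is one attempt and no reset: what is moved stays moved. The work goes in short steps, Python scripts to look and compute and a shell command to move; the robot and the scene stay as the last step left them, time stands still between calls to the robot, and variables do not carry over. Pictures are saved under pics/ and viewed, at most 10 in all, crops included, and the job is handed in when it is done.

```bash
mkdir -p pics; cat > h.py <<'E'
import numpy as np,cv2
from workcell import telemetry,get_image,job
def ray(im,u,v):
    xd,yd=(u-im["cx"])/im["fx"],(v-im["cy"])/im["fy"]
    x,y=xd,yd
    for _ in range(20):
        s=1+im["k1"]*(x*x+y*y); x,y=xd/s,yd/s
    R=np.array(im["R"]);t=np.array(im["t"])
    return -R.T@t, R.T@np.array([x,y,1])
def onz(im,u,v,z):
    c,d=ray(im,u,v); return c+d*(z-c[2])/d[2]
def proj(im,X):
    p=np.array(im["R"])@np.array(X,float)+np.array(im["t"]); x,y=p[:2]/p[2]; s=1+im["k1"]*(x*x+y*y)
    return im["fx"]*x*s+im["cx"],im["fy"]*y*s+im["cy"]
E
python3 - <<'E'
from h import *
for n in("top","scene"):
    im=get_image(n);cv2.imwrite(f"pics/{n}0.png",im["color"]);np.save(f"{n}0.npy",im,allow_pickle=True)
    c,d=ray(im,280,210);print(n,c.round(),d.round(2),im["fx"],im["k1"])
print(telemetry.get_obs())
E
```

```text
top [357.   4. 930.] [ 0.1   0.02 -0.99] 417.2016486217293 0.0035026050260589256
scene [1028.  187.  760.] [-0.6  -0.2  -0.77] 477.82351214853367 -0.14634015539787804
{'clock': 0.1, 'joint_positions': array([5.69656504e+01, 2.79013039e+00, 5.60094479e+00, 9.29334534e+01,
       6.01603354e-04, 8.26767191e+01]), 'qvel': array([ 0.00741489,  0.02839108,  0.20544885,  0.00965423,  0.01296371,
       -0.02556228]), 'joint_efforts': array([ 3.29725801e-03, -3.39850044e+01,  3.20936215e+01,  1.57922128e-02,
       -6.40003464e-05,  3.66324230e-06]), 'tool_pos': array([227.47703578, 472.55104569, 230.2238734 ]), 'ee_rot': array([-1.79878438e+02, -1.62291915e-02,  1.54288913e+02]), 'ft_force': array([-0.22047755, -0.24156917, -0.16818477]), 'wrist_torque': array([ 0.02721408,  0.01543371, -0.04127858]), 'grip_force': 0.0, 'grip_width': 1.0021187337700945}
```

View pics/top0.png

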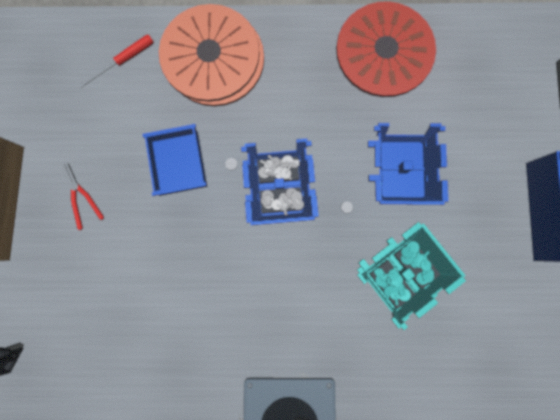

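View pics/scene0.png

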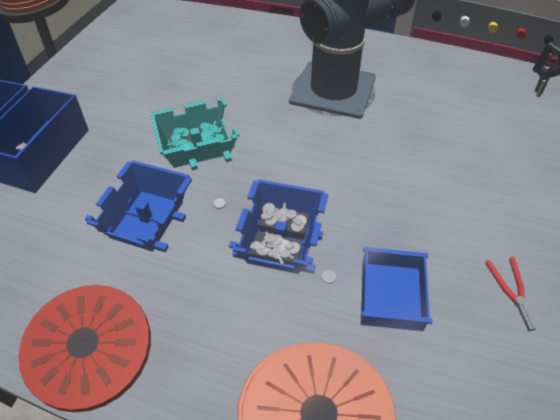

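The top view shows the empty tote around (407,165), the full tote at (281,183), the plain bin at (175,160) and the turquoise decoy at (412,275). All scooped fronts point up in the image (+x). Next I'll enlarge both totes.

```bash
python3 - <<'E'
from h import *
im=np.load("top0.npy",allow_pickle=True).item();s=np.load("scene0.npy",allow_pickle=True).item()
b=lambda i,x,y:cv2.resize(i["color"][y:y+100,x:x+95],None,fx=4,fy=4,interpolation=cv2.INTER_CUBIC)
cv2.imwrite("pics/c1.png",np.hstack([b(im,365,115),b(im,235,130)]))
b=lambda i,x,y:cv2.resize(i["color"][y:y+100,x:x+110],None,fx=3.6,fy=3.6,interpolation=cv2.INTER_CUBIC)
cv2.imwrite("pics/c2.png",np.hstack([b(s,85,155),b(s,228,175)]))
E
```

```text
(no output)
```

View pics/c1.png

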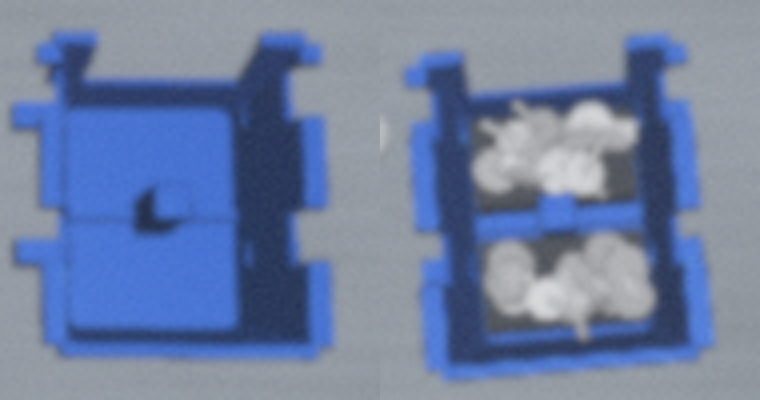

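View pics/c2.png

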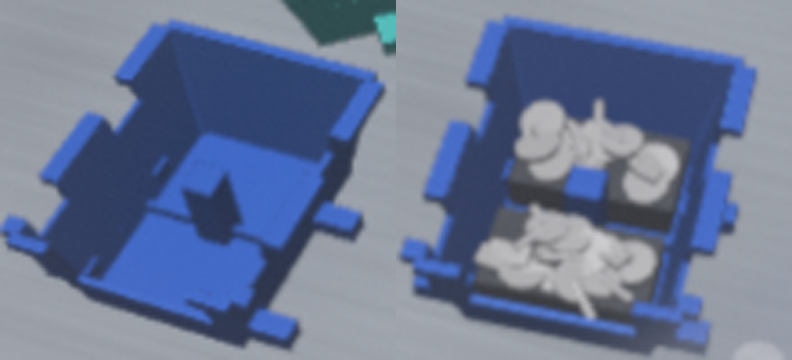

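The crops show the post tops at about (408,165) and (279.5,182.5) in the top view, and at (142.5,205.6) and (280.8,225.6) in the scene view. I'll triangulate the posts and get yaw from the rim edges.

```bash
python3 - <<'E'
from h import *
T=np.load("top0.npy",allow_pickle=True).item();S=np.load("scene0.npy",allow_pickle=True).item()
for n,a,b in(("empty",(407.9,164.6),(142.1,205.2)),("full",(279.1,182.1),(280.4,225.2))):
    print(n,onz(T,*a,50).round(1),onz(S,*b,50).round(1))
    c1,d1=ray(T,*a);c2,d2=ray(S,*b)
    k=np.linalg.lstsq(np.c_[d1,-d2],c2-c1,rcond=None)[0];print(((c1+d1*k[0]+c2+d2*k[1])/2).round(1))
hsv=cv2.cvtColor(T["color"],cv2.COLOR_BGR2HSV)
m=(cv2.inRange(hsv,(105,110,40),(125,255,255)))
def fit(P):
    P=np.array(P)[:,:2]
    for _ in range(3):
        vx,vy,x0,y0=cv2.fitLine(P.astype(np.float32),cv2.DIST_HUBER,0,.01,.01).ravel()
        r=abs((P[:,0]-x0)*vy-(P[:,1]-y0)*vx);P=P[r<max(1.5,np.median(r)*2)]
    return np.degrees(np.arctan2(vy,vx)).round(2),(x0.round(1),y0.round(1)),len(P)
for n,(x,y,X,Y) in dict(empty=(362,110,460,215),full=(235,130,325,232)).items():
    w=m[y:Y,x:X]>0
    cols=[c for c in range(w.shape[1]) if w[-45:,c].any()]
    cols=cols[8:-8]
    print(n,"back",fit([onz(T,x+c,y+np.flatnonzero(w[:,c]).max()+.5,70) for c in cols]))
    rows=np.flatnonzero(w.any(1))[3:-3]
    e=np.array([np.flatnonzero(w[r]).max() for r in rows]);k=e>np.percentile(e,50)-2
    print("right",fit([onz(T,x+e[i]+.5,y+rows[i],70) for i in range(len(rows)) if k[i]]))
    e2=np.array([np.flatnonzero(w[r]).min() for r in rows]);print(e2.tolist(),e.tolist())
# drawn corners in the crop, z=70
f=lambda u,v,ox,oy:onz(T,(u+.5)/4-.5+ox,(v+.5)/4-.5+oy,70)[:2].round(1)
print("empty flange R",f(325,118,365,115),f(330,350,365,115),"L",f(42,110,365,115),f(46,342,365,115),"back",f(62,355,365,115),f(308,360,365,115))
print("full R",f(685-380,100,235,130),f(712-380,345,235,130),"L",f(414-380,125,235,130),f(428-380,368,235,130),"back",f(447-380,380,235,130),f(690-380,360,235,130))
E
```

```text
empty [ 546.4 -255.6   50. ] [ 547.7 -252.7   50. ]
[ 546.4 -255.2   47.9]
full [509.7  20.4  50. ] [508.8  20.3  50. ]
[509.5  20.5  50.9]
empty back (np.float32(89.78), (np.float32(460.1), np.float32(-236.1)), 49)
right (np.float32(-0.34), (np.float32(569.5), np.float32(-329.9)), 44)
[13, 13, 12, 13, 13, 16, 16, 16, 16, 16, 17, 17, 17, 17, 16, 7, 6, 6, 6, 6, 7, 12, 13, 13, 13, 13, 13, 13, 13, 13, 13, 13, 13, 13, 13, 13, 13, 13, 13, 13, 14, 18, 18, 18, 18, 18, 18, 18, 17, 8, 7, 7, 7, 7, 7, 13, 13, 13, 14, 14, 14, 14, 14, 14, 14, 14, 14, 14, 14, 14, 14, 14, 14, 14, 15, 17] [81, 82, 82, 82, 81, 74, 74, 74, 74, 74, 74, 74, 74, 74, 74, 75, 75, 75, 82, 83, 83, 83, 83, 83, 83, 83, 83, 83, 83, 83, 84, 84, 84, 84, 84, 84, 84, 84, 84, 84, 83, 76, 76, 76, 76, 76, 76, 76, 76, 76, 76, 77, 76, 77, 82, 84, 85, 85, 85, 85, 85, 85, 85, 85, 85, 85, 85, 85, 85, 85, 85, 85, 85, 85, 85, 84]
full back (np.float32(-85.11), (np.float32(423.2), np.float32(8.0)), 57)
right (np.float32(4.74), (np.float32(486.6), np.float32(-55.7)), 45)
[62, 15, 10, 10, 9, 7, 6, 6, 7, 8, 13, 13, 13, 13, 13, 13, 13, 13, 11, 8, 8, 8, 8, 8, 8, 8, 8, 8, 8, 8, 8, 8, 8, 8, 8, 8, 8, 9, 9, 9, 9, 9, 9, 9, 9, 10, 15, 16, 16, 16, 16, 16, 15, 12, 11, 11, 11, 11, 11, 11, 10, 10, 10, 10, 11, 11, 11, 11, 11, 11, 11, 11, 11, 11, 11, 11, 11, 12, 12, 12] [75, 75, 75, 75, 70, 69, 70, 70, 70, 70, 70, 70, 71, 75, 76, 76, 76, 77, 77, 77, 77, 77, 77, 77, 78, 78, 78, 78, 78, 78, 78, 78, 78, 78, 79, 79, 79, 79, 79, 78, 74, 73, 73, 73, 73, 73, 74, 78, 79, 79, 79, 80, 80, 80, 80, 81, 81, 81, 81, 81, 81, 81, 81, 81, 81, 82, 82, 82, 82, 82, 82, 82, 82, 82, 81, 79, 79, 78, 70, 57]
empty flange R [ 585.6 -331.1] [ 462.6 -327.3] L [ 590.8 -182.8] [ 467.4 -181.1] back [ 460.6 -189.1] [ 457.5 -315.7]
full R [564.6 -47. ] [435.  -59.5] L [551.9  95.8] [423.6  87.4] back [417.4  77.5] [427.3 -48. ]
```

```bash
cat >> h.py <<'E'
from scipy.spatial.transform import Rotation as Ro
def plan(p,rpy,P,PY):
    R=Ro.from_euler("xyz",rpy,degrees=True); G=Ro.from_euler("xyz",PY,degrees=True)
    return ((R.inv().apply(np.subtract(P,p)))/150).round(3),((R.inv()*G).as_rotvec(degrees=True)/90).round(3)
def go(P,PY):
    o=telemetry.get_obs();print(o["clock"],o["tool_pos"].round(1),o["ee_rot"].round(1),o["ft_force"].round(1),o["grip_width"],o["grip_force"],*plan(o["tool_pos"],o["ee_rot"],P,PY))
E
for i in 1 2 3; do python3 -m handwheel '[-1,-0.86,0,0,0,0,-1,-0.86,0,0,0,0,-1,-0.86,0,0,0,0,-1,-0.86,0,0,0,0]' -1 60; done
python3 -c "
from h import *
go([546.5,-255.4,150],[180,0,89.7])"
```

```text
clock: 0.6
tool_pos: [307.8, 288.9, 231.0]
ee_rot: [-179.9, 0.0, 154.0]
ft_force: [0.4, -0.1, -0.5]
grip_width: 1.005
grip_force: 0.0
clock: 1.1
tool_pos: [387.2, 108.0, 230.8]
ee_rot: [-180.0, -0.0, 154.0]
ft_force: [0.4, 0.1, -0.7]
grip_width: 1.001
grip_force: 0.0
clock: 1.6
tool_pos: [466.4, -72.5, 230.2]
ee_rot: [180.0, -0.1, 154.1]
ft_force: [-0.6, 1.1, 0.2]
grip_width: 0.998
grip_force: 0.0
1.6 [466.4 -72.5 230.2] [ 1.800e+02 -1.000e-01  1.541e+02] [-0.6  1.1  0.2] 0.9975893560700968 0.0 [-1.013 -0.864  0.533] [-0.    -0.001  0.716]
```

```bash
python3 -m handwheel '[-1,-0.86,0.3,0,0,0.4,-1,-0.86,0.3,0,0,0.71,-1,-0.86,0.53,0,0,0.71,-1,-0.86,0.53,0,0,0.71,-1,-0.86,0.53,0,0,0.71,-1,-0.86,0.53,0,0,0.71,-1,-0.86,0.53,0,0,0.71,-1,-0.86,0.53,0,0,0.71,-1,-0.86,0.53,0,0,0.71]'
python3 - <<'E'
from h import *
im=get_image("wrist");cv2.imwrite("pics/w1.png",im["color"])
print(proj(im,[546.5,-255.4,50]))
go([546.5,-255.4,16],[180,0,89.7])
E
```

```text
clock: 2.72
tool_pos: [544.8, -251.5, 152.0]
ee_rot: [180.0, -0.0, 90.5]
ft_force: [-0.1, -0.3, -0.3]
grip_width: 0.999
grip_force: 0.0
(np.float64(283.79331648473124), np.float64(211.5169475675624))
2.775 [ 544.7 -251.7  152. ] [180.   -0.   90.5] [-0.6  0.6 -0.1] 0.9985572234471424 0.0 [-0.025  0.012  0.907] [ 0.    -0.     0.009]
```

View pics/w1.png

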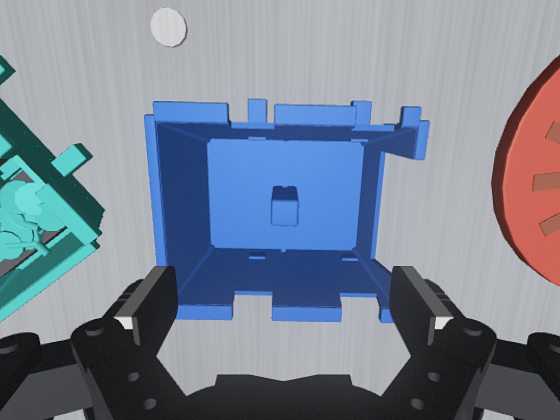

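The wrist view shows the post top at (285,210), against a prediction of (284,211.5), so the estimate holds. I'll descend and grip.

```bash
python3 -m handwheel '[-0.025,0.01,0.3,0,0,0.01,-0.025,0.01,0.6,0,0,0.01,-0.025,0.01,0.8,0,0,0.01,-0.025,0.01,0.9,0,0,0.01,-0.025,0.01,0.9,0,0,0.01,-0.025,0.01,0.9,0,0,0.01]' && python3 -m handwheel '[0,0,0,0,0,0,0,0,0,0,0,0,0,0,0,0,0,0,0,0,0,0,0,0,0,0,0,0,0,0,0,0,0,0,0,0,0,0,0,0,0,0]' 1 60
```

```text
clock: 3.52
tool_pos: [547.3, -256.7, 18.8]
ee_rot: [179.8, 0.1, 89.5]
ft_force: [1.2, -1.0, -0.3]
grip_width: 0.998
grip_force: 0.0
clock: 4.4
tool_pos: [546.2, -256.1, 17.2]
ee_rot: [180.0, 0.0, 89.5]
ft_force: [-0.0, -0.2, 3.4]
grip_width: 0.222
grip_force: 60.3
```

```bash
python3 -m handwheel '[0,0,-0.1,0,0,0,0,0,-0.3,0,0,0,0,0,-0.6,0,0,0,0,0,-0.9,0,0,0,0,0,-0.9,0,0,0,0,0,-0.9,0,0,0]'
python3 - <<'E'
from h import *
im=get_image("top")
h=cv2.cvtColor(im["color"],cv2.COLOR_BGR2HSV)
go([509.6,20.4,147],[180,0,170])
E
```

```text
clock: 5.15
tool_pos: [545.4, -255.6, 150.5]
ee_rot: [-179.9, -0.1, 89.5]
ft_force: [-0.7, 0.1, -3.2]
grip_width: 0.225
grip_force: 59.6
5.2 [ 544.7 -255.2  149.3] [-1.798e+02 -1.000e-01  8.950e+01] [-0.1  0.  -4.1] 0.22156630601704916 59.546640515327454 [ 1.835 -0.251  0.02 ] [-0.001 -0.003 -0.895]
```

```bash
python3 -m handwheel '[0.05,-0.01,0,0,0,-0.06,0.15,-0.02,0,0,0,-0.16,0.25,-0.03,0,0,0,-0.26,0.35,-0.04,0,0,0,-0.36,0.45,-0.06,0,0,0,-0.46,0.55,-0.07,0,0,0,-0.56,0.65,-0.08,0,0,0,-0.66,0.75,-0.1,0,0,0,-0.76,0.85,-0.11,0,0,0,-0.86,0.92,-0.12,0,0,0,-0.9,0.92,-0.12,0,0,0,-0.9]'
python3 -c "
from h import *
go([509.6,20.4,150],[180,0,250])"
```

```text
clock: 6.58
tool_pos: [527.6, -116.6, 149.1]
ee_rot: [179.9, -0.3, 170.5]
ft_force: [-0.2, -0.5, -3.1]
grip_width: 0.224
grip_force: 59.5
6.575 [ 527.6 -116.6  149.1] [179.9  -0.3 170.5] [-0.2 -0.5 -3.1] 0.22436014427237277 59.49537992477417 [ 0.269  0.881 -0.004] [ 0.003 -0.002 -0.883]
```

```bash
python3 -m handwheel '[0.02,0.05,0,0,0,-0.06,0.05,0.15,0,0,0,-0.16,0.08,0.25,0,0,0,-0.26,0.11,0.35,0,0,0,-0.36,0.14,0.45,0,0,0,-0.46,0.17,0.55,0,0,0,-0.56,0.2,0.65,0,0,0,-0.66,0.23,0.75,0,0,0,-0.76,0.26,0.85,0,0,0,-0.85,0.27,0.88,0,0,0,-0.88,0.27,0.88,0,0,0,-0.88]'
python3 -c "
from h import *
go([509.6,20.4,140],[180,0,274.6])"
```

```text
clock: 7.95
tool_pos: [510.4, 19.0, 150.4]
ee_rot: [179.9, -0.1, -110.4]
ft_force: [-0.7, 0.9, -4.1]
grip_width: 0.223
grip_force: 59.5
7.95 [510.4  19.  150.4] [ 1.799e+02 -1.000e-01 -1.104e+02] [-0.7  0.9 -4.1] 0.2232959887709295 59.50186550617218 [-0.007  0.008  0.07 ] [ 0.002 -0.    -0.278]
```

```bash
python3 -m handwheel '[0,0,0.05,0,0,-0.1,-0.01,0.01,0.07,0,0,-0.2,-0.01,0.01,0.07,0,0,-0.28,-0.01,0.01,0.07,0,0,-0.28,-0.01,0.01,0.07,0,0,-0.28,-0.01,0.01,0.07,0,0,-0.28]'
python3 - <<'E'
from h import *
T=get_image("top");S=get_image("scene")
b=lambda i,x,y:cv2.resize(i["color"][y:y+130,x:x+130],None,fx=3,fy=3,interpolation=cv2.INTER_CUBIC)
cv2.imwrite("pics/c3.png",np.hstack([b(T,215,110),b(S,215,130)]))
go([509.6,20.4,83],[180,0,274.6])
m=cv2.inRange(cv2.cvtColor(T["color"],cv2.COLOR_BGR2HSV),(105,110,40),(125,255,255))[100:240,215:345]
E
```

```text
clock: 8.7
tool_pos: [510.2, 20.8, 141.2]
ee_rot: [180.0, -0.0, -85.2]
ft_force: [-0.7, -0.5, -3.5]
grip_width: 0.22
grip_force: 59.5
8.8 [510.3  20.9 141.3] [-180.    -0.   -85.2] [-0.1 -0.1 -2.9] 0.2223239280198431 59.49712336063385 [0.003 0.005 0.389] [-0.    -0.     0.003]
```

View pics/c3.png

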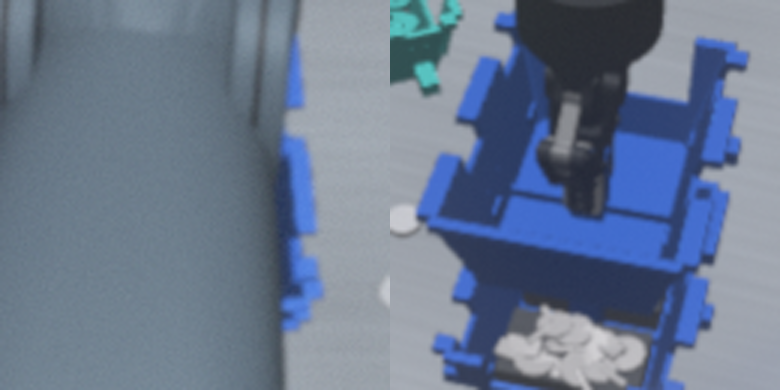

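The tote hangs level over the full one. Its scooped front now faces the robot and its high back is toward the scene camera, at about (550,240) in the crop. I'll lower it slowly.

```bash
python3 -m handwheel '[0,0,0.1,0,0,0,0,0,0.2,0,0,0,0,0,0.28,0,0,0,0,0,0.33,0,0,0,0,0,0.35,0,0,0,0,0,0.36,0,0,0,0,0,0.36,0,0,0]'; python3 -m handwheel '[0,0,0.01,0,0,0,0,0,0.02,0,0,0,0,0,0.02,0,0,0,0,0,0.02,0,0,0]'
```

```text
clock: 9.68
tool_pos: [510.6, 21.0, 87.8]
ee_rot: [-180.0, -0.0, -85.1]
ft_force: [0.4, 0.1, -2.8]
grip_width: 0.224
grip_force: 59.6
clock: 10.18
tool_pos: [510.2, 21.0, 84.3]
ee_rot: [180.0, 0.0, -85.1]
ft_force: [0.9, -0.3, -3.9]
grip_width: 0.223
grip_force: 59.6
```

```bash
python3 -m handwheel '[0,0,0.01,0,0,0,0,0,0.01,0,0,0,0,0,0.01,0,0,0]';python3 -m handwheel '[0,0,0.01,0,0,0,0,0,0.01,0,0,0,0,0,0.01,0,0,0]'
```

```text
clock: 10.55
tool_pos: [510.2, 21.0, 82.8]
ee_rot: [180.0, 0.0, -85.1]
ft_force: [0.8, 1.0, -3.5]
grip_width: 0.223
grip_force: 59.6
clock: 10.92
tool_pos: [510.2, 21.0, 81.3]
ee_rot: [180.0, 0.0, -85.1]
ft_force: [0.4, -0.7, -3.3]
grip_width: 0.221
grip_force: 59.7
```

```bash
for i in 1 2; do python3 -m handwheel '[0,0,0.007,0,0,0,0,0,0.007,0,0,0,0,0,0.007,0,0,0]' | sed -n '2p;4p'; done
```

```text
tool_pos: [510.3, 21.0, 81.2]
ft_force: [-3.7, 0.4, 5.0]
tool_pos: [510.2, 21.0, 81.1]
ft_force: [-6.2, -0.3, 10.0]
```

Contact came at the predicted height (81.2 − 17.2 = 64 mm). I'll release and retreat straight up.

```bash
python3 -m handwheel '[0,0,-0.006,0,0,0,0,0,-0.006,0,0,0]' | sed -n '4p'; python3 -m handwheel '[0,0,0,0,0,0,0,0,0,0,0,0,0,0,0,0,0,0,0,0,0,0,0,0,0,0,0,0,0,0,0,0,0,0,0,0]' -0.8 20; python3 -m handwheel '[0,0,-0.1,0,0,0,0,0,-0.3,0,0,0,0,0,-0.6,0,0,0,0,0,-0.9,0,0,0,0,0,-0.9,0,0,0]'
python3 -m handwheel '[-0.3,0,0,0,0,0,-0.6,0,0,0,0,0,-0.95,0,0,0,0,0,-0.95,0,0,0,0,0]'; python3 -m handwheel '[-0.3,0,0,0,0,0,-0.6,0,0,0,0,0,-0.95,0,0,0,0,0,-0.95,0,0,0,0,0]'
python3 - <<'E'
from h import *
T=get_image("top");S=get_image("scene");np.save("top1.npy",T,allow_pickle=True)
b=lambda i,x,y:cv2.resize(i["color"][y:y+130,x:x+130],None,fx=3,fy=3,interpolation=cv2.INTER_CUBIC)
cv2.imwrite("pics/c4.png",np.hstack([b(T,215,110),b(S,215,130)]))
print([proj(T,[509.6,20.4,114]),proj(S,[509.6,20.4,114])],telemetry.get_obs()["clock"])
E
```

```text
ft_force: [-4.6, -0.2, 7.4]
clock: 12.68
tool_pos: [510.3, 21.0, 80.1]
ee_rot: [-180.0, -0.0, -85.1]
ft_force: [-0.0, 0.1, -0.4]
grip_width: 0.902
grip_force: 0.0
clock: 13.3
tool_pos: [513.2, 20.7, 221.5]
ee_rot: [-179.4, -0.1, -85.1]
ft_force: [-0.7, 0.5, -0.0]
grip_width: 0.898
grip_force: 0.0
clock: 13.8
tool_pos: [497.0, 166.0, 214.6]
ee_rot: [179.9, 0.0, -84.8]
ft_force: [-0.5, -1.0, -0.3]
grip_width: 0.903
grip_force: 0.0
clock: 14.3
tool_pos: [485.2, 306.9, 214.2]
ee_rot: [179.9, -0.0, -84.9]
ft_force: [0.5, -0.7, -0.7]
grip_width: 0.906
grip_force: 0.0
[(np.float64(278.52789323242104), np.float64(176.62234100669204)), (np.float64(280.4511388056638), np.float64(203.48698189509588))] 14.4
```

View pics/c4.png

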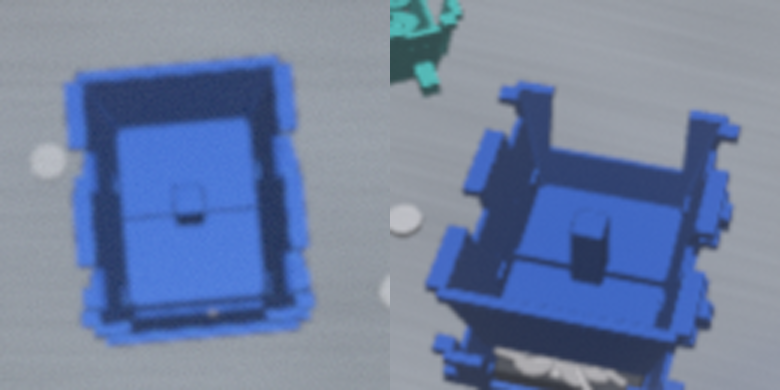

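The post top is at (277.7,176) in the top view and (281.7,204) in the scene view. Both are within about 1 px of a centred, 64 mm stack, so the tote is level and turned half round.

```bash
python3 -m handwheel '[0,0,0,0,0,0,0,0,0,0,0,0]' >/dev/null; python3 -c "
from workcell import job
print(job.finish_job())"
```

```text
the job is handed in; nothing more can be done
None
```

The empty tote is set down on the full tote, turned half round and resting on the rim at about 64 mm; the gripper has let go and moved clear, and the job was handed in at about 15 s (no verdict was returned).

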